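# Clamp the dispenser and unscrew its cap for refilling

## Task

The empty steel dispenser stands loosely in its holder on the shower ledge. Turn the holder's dial clockwise to 3 so that the jaw braces the dispenser, then unscrew the tight cap anticlockwise until its threads come free, and raise it straight up by about 3.5 cm so that it hangs level just clear of the neck. Finish while still holding the cap there, with the dispenser standing braced in the holder and the other things on the ledge left alone.

Things in the scene. Friction and masses are not known exactly. Their poses are not given: they have to be found in the camera images.
- holder: Grey bottle holder fixed to the ledge: plate 100 x 270 x 8 mm (x, y, z), origin at its underside below the dispenser's place, z up, yaw varies. Its +y runs from the fixed white jaw (face at y -33 mm, 34 mm high) to the round white dial housing (radius 46 mm, centre y +155 mm, top 36 mm above the origin). Black dots on the housing show 1 to 4 at the numbers; one red dot is 0.
- dial (a joint): Turn of the holder's black dial (rad), growing clockwise seen from above. Numbers 0 to 4 are detents 0.36 rad apart: number n is at n x 0.36 (3 is 1.08). Let go, it settles in the nearest detent; turning takes up to about 0.3 N m. Each number moves the sliding jaw 3.6 mm. Starts at about 0 or 1. At 0 the grip's white line points to the holder's -x.
- dial_grip (a point): Mid-point of the dial's grip, on the dial's vertical axis: an upright bar 52 mm long, 14 mm thick, 32 mm high on a disc of radius 30 mm; the point is 22 mm above the disc, 10 mm below the bar's top. Turns with the dial: x along the bar (white line on its -x half), y across the 14 mm, z up.
- jaw_face (a point): Middle of the sliding white jaw's face, 20 mm above the holder's underside. The jaw (70 mm wide, 31 mm high) is moved by the dial along the holder's y towards the fixed jaw: opening 76 mm at 0, snug on the dispenser's foot at 3. Bracing shifts the dispenser a few mm and squares it to the holder.
- dispenser: Steel dispenser, about 0.4 kg. Origin at the centre of its underside, z up. Hexagonal foot 66 mm across flats (two face +-y), 26 mm high; round body of radius 31 mm to 96 mm; shoulder up to 112 mm; neck of radius 17 mm (lugs 20 mm) to 141.5 mm. Stands loose on the holder's plate, 2 to 5 mm off the fixed jaw, and turns with the cap unless braced. The jaws are slick.
- neck (a point): Centre of the dispenser's neck rim, 141.5 mm above its underside, axes as the dispenser's. The thread is three lugs: it lets go once the cap has turned 50 to 60 degrees anticlockwise (seen from above) against the dispenser, without rising before; a spring seal then lifts the cap about 2 mm. Past 80 degrees or so it meets a stop.
- cap_center (a point): Centre of the black ribbed screw cap, 51 mm across, 28 mm high; the point is half-way up. z up, x along the white line on top, at first within 0.1 rad of the dispenser's x. Screwed on, the point is 134 mm above the dispenser's underside, the cap's lower edge 8 mm above the shoulder. Tight: the spring seal presses with about 16 N; turning takes up to 0.4 N m.
Things that resemble listed ones, but are neither listed nor needed, are in the scene too. What is shaped like the dispenser but orange is not meant.

How it is judged:
On the way, in this order (a step that is already met when the one before it is completed fails the run):
1. the dial is set to 3 with the cap still screwed on (value of joint dial between 0.96 and 1.2 rad and angle between the x axis of cap_center and the x axis of dispenser, either way round below 0.3 rad), for 0.2 s.
2. the cap is unscrewed (turned until its threads are free) while the dispenser is braced (angle between the x axis of cap_center and the x axis of dispenser, either way round above 0.8 rad and angle between the x axis of dispenser and the x axis of holder, either way round below 0.12 rad and z of cap_center in the frame of dispenser below 0.14 m and value of joint dial between 0.94 and 1.22 rad), for 0.05 s.
At the end, for the whole second after the job is handed in: The fingers hold the cap level (within 0.15 rad), 22 to 56 mm above its screwed-on height, within 12 mm of the neck's axis, not touching the dispenser and still; the dispenser stands upright on the holder's plate, square to the holder within 0.12 rad, with the dial at 3 (within 0.14 rad) (z of cap_center in the frame of dispenser between 0.156 and 0.19 m and horizontal distance between cap_center and neck below 0.012 m and angle between cap_center's own z axis and vertical below 0.15 rad and contact force between the fingers and cap above 1 N and contact force between cap and dispenser below 0.1 N and linear speed of cap below 0.02 m/s and z of dispenser in the frame of holder below 0.011 m and angle between dispenser's own z axis and vertical below 0.05 rad and angle between the x axis of dispenser and the x axis of holder, either way round below 0.12 rad and value of joint dial between 0.94 and 1.22 rad); the arm keeps its last pose, push and grip.
It fails at once if the dispenser is lifted or tipped (z of dispenser in the frame of holder above 0.016 m or angle between dispenser's own z axis and vertical above 0.2 rad).
It fails at once if a bystander (massager, foot file, mirror, pump head) is moved (distance of any of massager, foot_file, mirror, pump_head from where it was at the start of the episode above 0.02 m).
It also fails if it takes over 48 s, if anything falls off the work surface, if the arm or the gripper's body presses on something with over 40 N, if the wrist force passes 120 N, or if a joint passes its speed limit or range.

## Robot

A 6-joint arm with a two-finger parallel gripper is mounted at the origin on the work surface. World frame = base frame: x ahead of the robot, y to its left, z up, the work surface at z = 0. Lengths are in m, angles in rad, forces in N, time in s.
With the tool pointing down it reaches from about 0.4 to 0.825 m from the base axis. Payload 7 kg.
Tool frame: the origin (TCP) lies midway between the tips of the shut fingers; the grasp point (between the pads) lies 19 mm behind it; z points along the fingers, y is the line along which they close (so a half turn about z gives the same grasp; the last joint's range is limited). The gripper opens to 88 mm and grips with 3 to 60 N. Pads are 19 mm wide; open, the fingers measure 130 mm over their backs; the gripper's body (78 mm by 193 mm) begins 47 mm behind the grasp point.
Start: joints at [-1.017, 0.359, 0.012, 0, -1.224, -0.288], TCP at [0.177, -0.651, 0.227] pointing down, gripper open.
Joint ranges: [-3.07, 3.07], [-1.43, 2.12], [-1.02, 1.25], [-3.03, 1.67], [-3.05, -0], [-3.03, 3.03]. Speed limits (rad/s): [2.39, 2.39, 3.01, 3.14, 3.14, 3.14].

## Interface

Orientations are given as [roll, pitch, yaw] about the fixed x, y, z axes, in that order (R = Rz(yaw) Ry(pitch) Rx(roll)).
In Python, from station import arm, grab_frame, camera_params, spot_in gives the robot as it stands.
- The arm moves only by the shell command python3 -m jog 'ROWS' [FORCE]. ROWS is JSON, a list that holds one entry, the list of rows, each a list of 7 numbers: the shift along the tool's x, y, z in mm, then the turn, a rotation vector about the tool's x, y, z in rad, then the finger opening in mm, from 0 to 87.6. In form: [[[x, y, z, wx, wy, wz, fingers], ...]]. A call has 1 to 20 rows; each row is the pose to reach, as a shift and turn from the pose commanded when the call began, along the tool's axes at that moment; what a row does not reach only later rows make up. A row lasts 1/8 s, in which the tool goes at most 62.5 mm and 10.7 degrees, less where a joint would pass 70% of its speed; a pose out of reach is approached as far as the arm can. A call with a gripper value outside its range is refused whole. The fingers move at their own pace and stop on an object; FORCE is the grip in N (left out, the last holds). Time passes only in rows, so rows that repeat a pose let the fingers close. It gives the time, the measured TCP pose, the force, the opening and the grip force at its end, in the units of the state.
- arm.get_state(): the state, without advancing time (a new reading comes with each control period).
- grab_frame(name): name is "scene" or "top"; returns (picture, depth): 480x640x3 uint8, blue, green, red; 480x640 float32, m along the optical axis (not along the pixel's ray), 0 where there is no reading.
- camera_params(name): a dict with "mtx" (3x3 intrinsics, pixels), "R" (3x3) and "t" (3): a world point X has camera coordinates R X + t. Camera axes: x right, y down, z forward; pixel columns grow to the right and rows downward; lengths in m; the calibration is good to about 2 mm. A picture is of the moment at which its call begins. camera_params takes no time and is no camera call.
- arm.job_done(): hands the job in; it is judged then, once.
Trained networks look in the newest picture that a camera, given by its name, has taken for a name from the list of things; names that differ only in an ending like _2 or _b are one class to them, and where a whole thing is asked for, a point or a joint stands for the part that bears it (a point fixed in the world has none). Each returns a list of dicts, best first, with "confidence" (0 to 1); they miss things now and then, are a little off and sometimes report something else, mostly with a low value. They report only what shows in the picture. A call takes as long as a camera call. They do not tell look-alikes from the thing itself.
- spot_in(query, camera): "uv" ([column, row] in pixels, amid what is visible of it).
The state is a dict: "t": time; "q": joint angles; "qd": joint speeds; "joint_efforts": joint torques, N m; "eef_pos": TCP position; "ee_rot": TCP orientation; "force": force on the tool from outside, world axes, zero at the start; "moment": the same for the moment, N m; "width": finger opening in m; "gripper_force": force on a finger pad.
Only numpy, scipy, OpenCV 4.12 (cv2) and the standard library are available. Lean on these libraries where they do the work, as an engineer would, in place of code of your own. Each camera call takes 0.05 s, during which the arm holds its last target. There are 200 camera calls.

## Working session

There is one attempt and no reset: what is moved stays moved. The work goes in short steps, Python scripts to look and compute and a shell command to move; the robot and the scene stay as the last step left them, time stands still between calls to the robot, and variables do not carry over. Pictures are saved under pics/ and viewed, at most 10 in all, crops included, and the job is handed in when it is done.

```bash
ls; mkdir -p pics; cat > h.py <<'E'
import numpy as np, cv2
from station import arm, grab_frame, camera_params, spot_in
def world(uv,d,c):
    p=camera_params(c); K=np.array(p["mtx"]);R=np.array(p["R"]);t=np.array(p["t"])
    uv=np.atleast_2d(uv); d=np.atleast_1d(d)
    x=np.c_[(uv[:,0]-K[0,2])/K[0,0]*d,(uv[:,1]-K[1,2])/K[1,1]*d,d]
    return (x-t)@R
def pix(X,c):
    p=camera_params(c); y=np.array(p["mtx"])@(np.array(p["R"])@np.array(X)+np.array(p["t"])); return y[:2]/y[2]
def cloud(D,c):
    v,u=np.mgrid[:480,:640]; return world(np.c_[u.ravel(),v.ravel()],D.ravel(),c).reshape(480,640,3)
E
python3 - <<'E'
from h import *
s=arm.get_state(); print({k:np.round(v,3) for k,v in s.items()})
for c in("top","scene"):
    im,D=grab_frame(c); cv2.imwrite(f"pics/{c}0.png",im); np.save(f"{c}0.npy",D)
    p=camera_params(c); print(c,-np.array(p["R"]).T@np.array(p["t"]))
    for q in("dial_grip","cap_center","dispenser","jaw_face","holder","neck"):
        for r in spot_in(q,c)[:3]:
            u,v=map(int,r["uv"]); print(q,r["uv"],round(r["confidence"],2),world([u,v],D[v,u],c).round(3))
E
```

```text
pics
{'t': np.float64(0.0), 'q': array([-1.017,  0.359,  0.011, -0.   , -1.224, -0.288]), 'qd': array([-0.001, -0.001, -0.001, -0.   ,  0.   , -0.001]), 'joint_efforts': array([ 0.0000e+00, -5.8272e+01,  2.9305e+01,  6.9970e+00,  7.0000e-03,
       -0.0000e+00]), 'eef_pos': array([ 0.177, -0.651,  0.226]), 'ee_rot': array([ 3.14 , -0.   , -2.876]), 'force': array([ 0.632,  0.488, -0.018]), 'moment': array([ 0.028, -0.02 , -0.001]), 'gripper_force': np.float64(0.0), 'width': np.float64(0.087)}
top [ 0.32024664 -0.11740537  0.93514324]
dial_grip [268.0, 189.3] 0.79 [[0.514 0.003 0.088]]
dial_grip [345.8, 184.2] 0.53 [[ 0.517 -0.139  0.119]]
cap_center [352.9, 163.5] 0.84 [[ 0.541 -0.149  0.171]]
cap_center [349.5, 184.0] 0.72 [[ 0.517 -0.146  0.12 ]]
dispenser [348.8, 183.8] 0.7 [[ 0.518 -0.144  0.122]]
dispenser [414.8, 341.4] 0.68 [[ 0.244 -0.257  0.129]]
dispenser [486.6, 335.3] 0.67 [[ 0.254 -0.385  0.11 ]]
jaw_face [328.8, 182.2] 0.66 [[ 0.539 -0.107  0.043]]
holder [299.5, 193.3] 0.89 [[ 0.521 -0.05   0.023]]
neck [345.0, 185.1] 0.95 [[ 0.516 -0.139  0.115]]
neck [415.7, 338.8] 0.82 [[ 0.249 -0.26   0.126]]
neck [488.1, 334.5] 0.7 [[ 0.256 -0.388  0.112]]
scene [0.8114167  0.43226316 0.74010112]
dial_grip [301.6, 331.1] 0.76 [[0.521 0.009 0.073]]
cap_center [236.5, 247.4] 0.76 [[ 0.548 -0.141  0.169]]
dispenser [290.9, 172.1] 0.94 [[ 0.271 -0.383  0.079]]
dispenser [328.1, 194.5] 0.92 [[ 0.26  -0.251  0.087]]
holder [284.1, 331.8] 0.85 [[ 0.539 -0.018  0.058]]
neck [241.7, 287.0] 0.7 [[ 0.559 -0.12   0.094]]
neck [290.7, 168.3] 0.7 [[ 0.27  -0.382  0.09 ]]
neck [326.9, 197.8] 0.59 [[ 0.264 -0.252  0.08 ]]
```

View pics/top0.png

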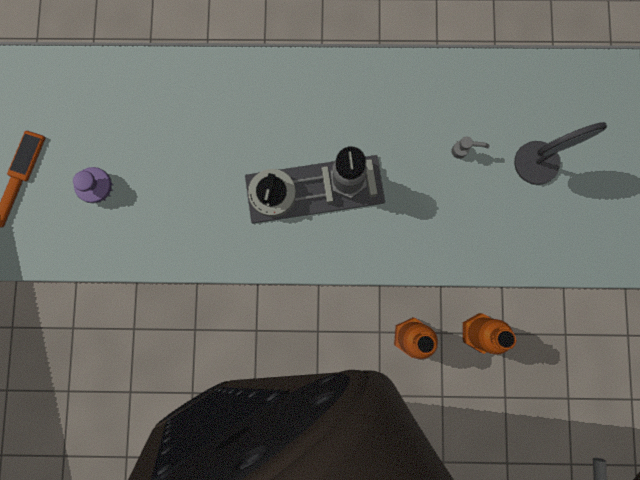

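View pics/scene0.png

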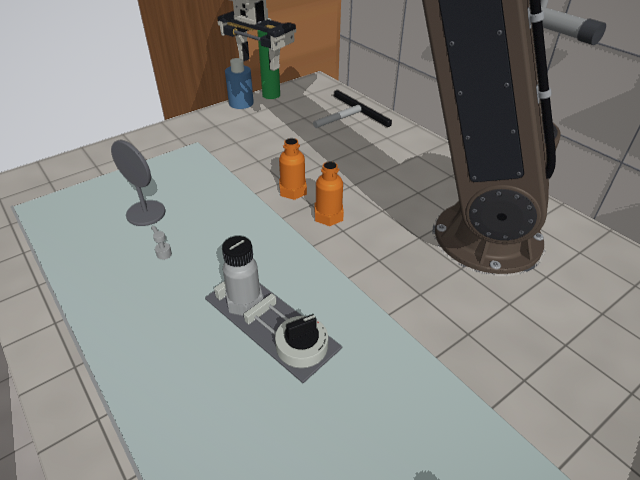

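The top view shows the dial at about (269,190), with its white line pointing down. The capped dispenser is at (350,162) and the holder plate has a small yaw. The orange lookalikes are near (415,340) and (490,335). Next I'll take measurements from the depth data.

```bash
python3 - <<'E'
from h import *
im=cv2.imread("pics/top0.png"); D=np.load("top0.npy"); P=cloud(D,"top")
def region(u0,u1,v0,v1,z0,z1,f=None):
    m=np.zeros(D.shape,bool); m[v0:v1,u0:u1]=1; m&=(D>0)&(P[...,2]>z0)&(P[...,2]<z1)
    if f is not None: m&=f
    return m
led=P[240:270,300:400,2]; print("ledge z",np.median(led))
g=im.astype(int).sum(2)
pl=P[196:212,300:330]; print("plate z",np.median(pl[...,2]))
zl=np.median(led)
m=region(230,400,140,235,zl+.004,zl+.2)
# plate colour/height
mp=region(240,390,150,228,zl+.004,zl+.014)
print(mp.sum()); r=cv2.minAreaRect(P[mp][:,:2].astype(np.float32)); print("plate rect",r)
for n,(a,b,c,d,z0,z1) in dict(cap=(330,372,140,190,zl+.14,zl+.2),housing=(245,300,165,218,zl+.028,zl+.04),grip=(250,290,170,210,zl+.055,zl+.12)).items():
    mm=region(a,b,c,d,z0,z1); Q=P[mm]
    print(n,mm.sum(),"z",np.percentile(Q[:,2],[5,50,95]).round(4),"mean",Q.mean(0).round(4),"circ",cv2.minEnclosingCircle(Q[:,:2].astype(np.float32)),"rect",cv2.minAreaRect(Q[:,:2].astype(np.float32)))
    w=mm&(g>450); print("  white",P[w].mean(0).round(4),w.sum(), cv2.fitLine(P[w][:,:2].astype(np.float32),2,0,.01,.01).ravel())
a=cv2.resize(im[130:230,235:395],(800,500),interpolation=cv2.INTER_CUBIC); cv2.imwrite("pics/z0.png",a)
E
```

```text
ledge z 0.012876792893762222
plate z 0.021529972202578164
2941
plate rect ((0.5324622392654419, -0.07971248030662537), (0.1575823724269867, 0.30058205127716064), 0.4879031777381897)
cap 762 z [0.1612 0.1694 0.1714] mean [ 0.5431 -0.1462  0.1686] circ ((0.5445728302001953, -0.14681440591812134), 0.026055384427309036) rect ((0.5449105501174927, -0.14657141268253326), (0.05025281757116318, 0.05036463215947151), 51.49290466308594)<stdin>:18: RuntimeWarning: Mean of empty slice.
  ret = um.true_divide(
Traceback (most recent call last):
cv2.error: OpenCV(4.12.0) /io/opencv/modules/imgproc/src/linefit.cpp:50: error: (-215:Assertion failed) count > 0 in function 'fitLine2D_wods'
```

```bash
python3 - <<'E'
from h import *
im=cv2.imread("pics/top0.png"); D=np.load("top0.npy"); P=cloud(D,"top"); zl=.013
g=im.astype(int).sum(2)
def region(u0,u1,v0,v1,z0,z1):
    m=np.zeros(D.shape,bool); m[v0:v1,u0:u1]=1; return m&(D>0)&(P[...,2]>zl+z0)&(P[...,2]<zl+z1)
f=lambda Q:Q[:,:2].astype(np.float32)
for n,b in dict(cap=(330,372,140,190,.145,.17),housing=(245,300,165,218,.03,.042),disc=(250,290,170,210,.038,.055),grip=(250,290,170,210,.062,.12)).items():
    mm=region(*b); Q=P[mm]
    print(n,mm.sum(),"z",np.percentile(Q[:,2],[5,50,95]).round(4),"circ",np.round(sum(map(lambda x:list(np.atleast_1d(x)),cv2.minEnclosingCircle(f(Q))),[]),4),"rect",cv2.minAreaRect(f(Q)))
    if n in("cap","grip"):
        w=mm&(g>200); print("  white",P[w].mean(0).round(4),w.sum(), cv2.fitLine(f(P[w]),2,0,.01,.01).ravel())
# plate by dark colour at plate height
m=region(240,390,150,228,.005,.0115)&(g<300)
Q=P[m]; r=cv2.minAreaRect(f(Q)); print("plate",r,m.sum())
a=cv2.resize(im[130:230,235:395],(800,500),interpolation=cv2.INTER_CUBIC); cv2.imwrite("pics/z0.png",a)
E
```

```text
cap 739 z [0.1643 0.1695 0.1715] circ [ 0.5446 -0.1468  0.0261] rect ((0.5446663498878479, -0.14627543091773987), (0.04980276897549629, 0.0505124107003212), 29.353195190429688)
  white [ 0.549  -0.1475  0.1699] 56 [ 0.99675125  0.08054176  0.5489627  -0.14751738]
housing 986 z [0.046  0.0489 0.0518] circ [0.5179 0.0013 0.0461] rect ((0.5175981521606445, 0.0014845505356788635), (0.09048138558864594, 0.09087195992469788), 32.95610427856445)
disc 569 z [0.0514 0.0577 0.061 ] circ [0.5167 0.0016 0.0443] rect ((0.5200907588005066, 0.004309955984354019), (0.0751943290233612, 0.07362827658653259), 1.285660743713379)
grip 245 z [0.0797 0.0896 0.0924] circ [0.5176 0.0011 0.0267] rect ((0.5177478194236755, 0.001652856357395649), (0.015007779002189636, 0.05250513553619385), 79.4945068359375)
  white [0.5065 0.0047 0.0903] 36 [ 0.96583706 -0.25915012  0.5064657   0.00474766]
plate ((0.5313571691513062, -0.08017469942569733), (0.10062349587678909, 0.26986396312713623), 9.390706062316895) 2730
```

View pics/z0.png

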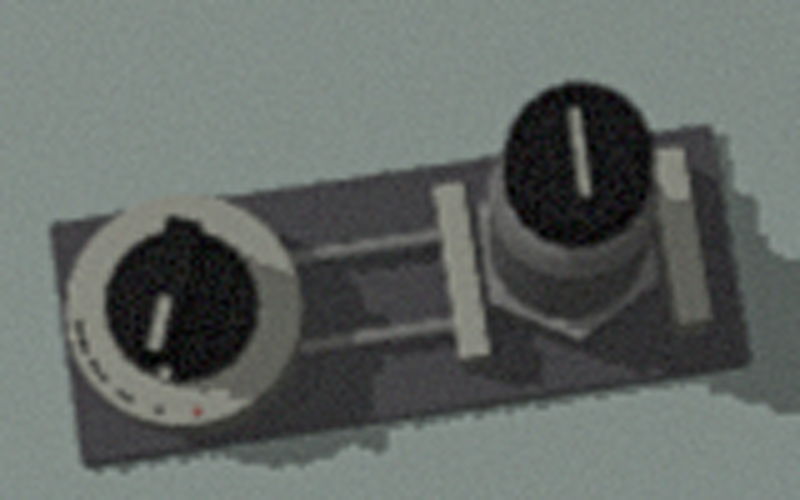

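Plate yaw is 9.4°, which matches the line from cap to dial. The grip points at dot 1, so the dial starts at 1 with the bar at about -11°. I'll move above the dial first.

```bash
cat >> h.py <<'E'
from scipy.spatial.transform import Rotation as Ro
def row(pos,yaw):
    s=arm.get_state(); R=Ro.from_euler("xyz",s["ee_rot"]); G=Ro.from_euler("xyz",[np.pi,0,yaw])
    print("t",s["t"],"row",(R.inv().apply(np.array(pos)-s["eef_pos"])*1000).round(1),(R.inv()*G).as_rotvec().round(3), "q",s["q"].round(2))
E
python3 -c "
from h import *
row([.5177,.0014,.15],2.946)"
```

```text
t 0.7 row [-499.9  540.4   76.6] [-0.     0.     0.461] q [-1.02  0.36  0.01  0.   -1.22 -0.29]
```

```bash
python3 -m jog '[[[-500,540,0,0,0,0.46,50],[-500,540,0,0,0,0.46,50],[-500,540,0,0,0,0.46,50],[-500,540,0,0,0,0.46,50],[-500,540,0,0,0,0.46,50],[-500,540,0,0,0,0.46,50],[-500,540,0,0,0,0.46,50],[-500,540,0,0,0,0.46,50],[-500,540,0,0,0,0.46,50],[-500,540,0,0,0,0.46,50],[-500,540,0,0,0,0.46,50],[-500,540,0,0,0,0.46,50],[-500,540,0,0,0,0.46,50],[-500,540,40,0,0,0.46,50],[-500,540,77,0,0,0.46,50],[-500,540,77,0,0,0.46,50],[-500,540,77,0,0,0.46,50]]]'
python3 - <<'E'
from h import *
row([.5177,.0014,.063],2.946)
for c in("top","scene"):
    im,D=grab_frame(c); cv2.imwrite(f"pics/{c}1.png",im)
b=cv2.imread("pics/scene1.png")[200:400,180:447]; a=cv2.imread("pics/top1.png")[100:260,200:413]
cv2.imwrite("pics/m1.png",np.hstack([cv2.resize(b,(400,300)),cv2.resize(a,(400,300))]))
E
```

```text
t: 2.82
eef_pos: [0.5186, 0.0008, 0.1511]
ee_rot: [3.141, 0.002, 2.947]
force: [-0.4, -0.7, 0.3]
width: 0.0503
gripper_force: 0.0
t 2.825 row [ 1.2  0.4 88. ] [0.    0.002 0.001] q [ 0.38  0.17 -0.44  0.   -0.97 -2.15]
```

View pics/m1.png

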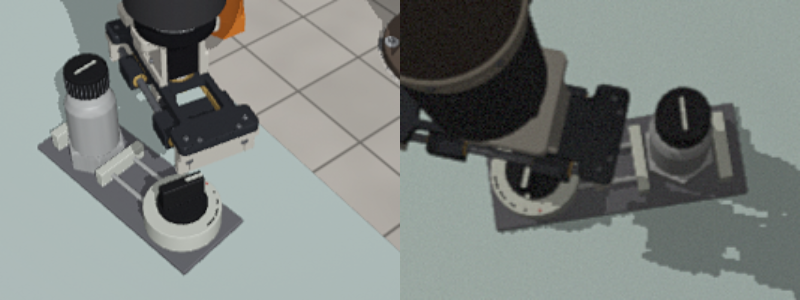

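The left crop shows the gripper above the dial. The bar is in line with the tool and the cap is clear. I'll descend and grip the bar.

```bash
python3 -m jog '[[[1,0,40,0,0,0,50],[1,0,70,0,0,0,50],[1,0,87,0,0,0,50],[1,0,87,0,0,0,50],[1,0,87,0,0,0,0],[1,0,87,0,0,0,0],[1,0,87,0,0,0,0],[1,0,87,0,0,0,0],[1,0,87,0,0,0,0],[1,0,87,0,0,0,0]]]' 40
```

```text
t: 4.18
eef_pos: [0.5174, 0.0023, 0.063]
ee_rot: [3.14, 0.001, 2.948]
force: [-2.8, 5.7, 2.8]
width: 0.0138
gripper_force: 40.0
```

```bash
python3 -m jog '[[[0,0,0,0,0,0.08,0],[0,0,0,0,0,0.16,0],[0,0,0,0,0,0.24,0],[0,0,0,0,0,0.32,0],[0,0,0,0,0,0.4,0],[0,0,0,0,0,0.48,0],[0,0,0,0,0,0.56,0],[0,0,0,0,0,0.64,0],[0,0,0,0,0,0.7,0],[0,0,0,0,0,0.74,0],[0,0,0,0,0,0.74,0],[0,0,0,0,0,0.74,0],[0,0,0,0,0,0.72,0],[0,0,0,0,0,0.72,0],[0,0,0,0,0,0.72,0]]]' 40; python3 -c "
from h import *
s=arm.get_state(); print(s['q'].round(2),s['moment'].round(2))"
```

```text
t: 6.05
eef_pos: [0.5175, 0.0025, 0.063]
ee_rot: [3.14, -0.0, 2.228]
force: [-1.1, 6.4, 2.4]
width: 0.0137
gripper_force: 40.0
[ 0.38  0.27 -0.54 -0.   -0.76 -2.87] [2.39 0.6  0.1 ]
```

```bash
python3 -m jog '[[[0,0,0,0,0,0.72,40],[0,0,0,0,0,0,40]]]' 2>&1 | head -0; python3 -m jog '[[[0,0,0,0,0,0,50],[0,0,0,0,0,0,50],[0,0,0,0,0,0,50],[0,0,-60,0,0,0,80],[0,0,-120,0,0,0,80],[0,0,-160,0,0,0,80],[0,0,-160,0,0,0,80]]]'
python3 - <<'E'
from h import *
for c in("top","scene"):
    im,D=grab_frame(c); cv2.imwrite(f"pics/{c}2.png",im); np.save(f"{c}2.npy",D)
b=cv2.imread("pics/scene2.png")[200:400,180:447]; a=cv2.imread("pics/top2.png")[100:260,200:413]
cv2.imwrite("pics/m2.png",np.hstack([cv2.resize(b,(400,300)),cv2.resize(a,(400,300))]))
E
```

```text
t: 7.18
eef_pos: [0.5188, 0.0016, 0.2263]
ee_rot: [3.135, 0.003, 2.226]
force: [-0.6, -0.5, -0.9]
width: 0.0794
gripper_force: 0.0
```

View pics/m2.png

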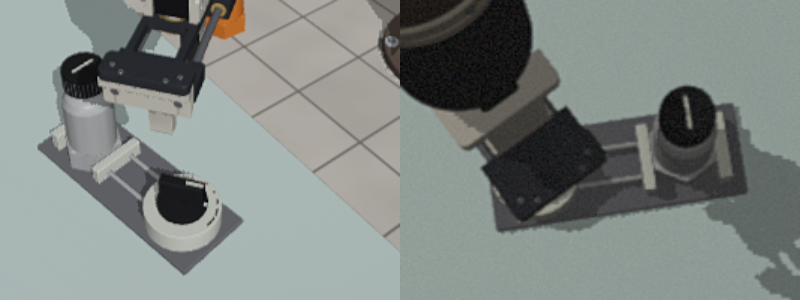

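I accidentally put an extra jog in front of that command: a turn and return while the fingers were opening. I need to check the dial before going on, so I'll measure the jaw, cap and dial.

```bash
python3 - <<'E'
from h import *
zl=.013; f=lambda Q:Q[:,:2].astype(np.float32)
ya=np.array([-.163,.987]); xa=np.array([.987,.163])
for k in("0","2"):
    im=cv2.imread(f"pics/top{k}.png"); D=np.load(f"top{k}.npy"); P=cloud(D,"top"); g=im.astype(int).sum(2)
    def region(u0,u1,v0,v1,z0,z1):
        m=np.zeros(D.shape,bool); m[v0:v1,u0:u1]=1; return m&(D>0)&(P[...,2]>zl+z0)&(P[...,2]<zl+z1)
    m=region(330,372,140,190,.145,.17); print(k,"cap",cv2.minEnclosingCircle(f(P[m])),np.median(P[m][:,2]))
    w=m&(g>200); l=cv2.fitLine(f(P[w]),2,0,.01,.01).ravel(); print(" line yaw",np.arctan2(l[1],l[0])%np.pi)
    m=region(312,346,160,206,.024,.036); q=f(P[m])@ya; print(" jaw y",np.percentile(q,[3,10,50]).round(4),m.sum())
    s=cv2.imread(f"pics/scene{k}.png"); D=np.load(f"scene{k}.npy"); Q=cloud(D,"scene")
    m=(D>0)&(abs(Q[...,2]-.0895)<.006)&(np.hypot(Q[...,0]-.5177,Q[...,1]-.0015)<.035)
    print(" grip",m.sum(),cv2.minAreaRect(f(Q[m])))
    w=m&(s.astype(int).sum(2)>300); print(" white dir",(np.median(f(Q[w]),0)-[.5177,.0015]).round(4),w.sum())
s=arm.get_state();print(s["q"].round(3))
row([.5446,-.149,.20],2.226)
E
```

```text
0 cap ((0.5445728302001953, -0.14681440591812134), 0.026055384427309036) 0.16946897702880337
 line yaw 0.08062909
 jaw y [-0.2171 -0.2053 -0.1936] 291
 grip 272 ((0.5175463557243347, 0.003825380466878414), (0.016402076929807663, 0.05200213938951492), 76.86399841308594)
 white dir [-0.0162  0.0049] 32
2 cap ((0.5462261438369751, -0.15013842284679413), 0.026128308847546577) 0.16936008193957816
 line yaw 0.3633551
 jaw y [-0.2176 -0.2088 -0.2004] 287
 grip 270 ((0.5182480216026306, 0.004143266007304192), (0.016084736213088036, 0.0516781285405159), 38.22063064575195)
 white dir [-0.0104  0.0137] 36
[ 3.820e-01  1.000e-01 -3.390e-01 -1.000e-03 -1.132e+00 -2.868e+00]
t 7.275 row [-136.2  -69.5   22.4] [ 0.001 -0.     0.   ] q [ 0.38  0.1  -0.34 -0.   -1.13 -2.87]
```

The dial bar turned about 40° to 37.5° as expected, so it is at 3. The jaw moved about 7 mm and the cap is now at (0.546,-0.150). I'll go above the cap and look again.

```bash
python3 -m jog '[[[-46,-23,0,0,0,0,87],[-92,-46,0,0,0,0,87],[-138,-69,10,0,0,0,87],[-138,-69,22,0,0,0,87],[-138,-69,22,0,0,0,87],[-138,-69,22,0,0,0,87]]]'
python3 - <<'E'
from h import *
row([.546,-.150,.139],2.226)
f=lambda Q:Q[:,:2].astype(np.float32)
im,D=grab_frame("top"); P=cloud(D,"top"); a=im; g=im.astype(int).sum(2)
m=(D>0)&(abs(P[...,2]-.0895)<.006)&(np.hypot(P[...,0]-.5177,P[...,1]-.0015)<.035)
if m.sum(): print("grip",m.sum(),cv2.minAreaRect(f(P[m])))
b,D=grab_frame("scene"); P=cloud(D,"scene")
m=(D>0)&(abs(P[...,2]-.1695)<.002)&(np.hypot(P[...,0]-.546,P[...,1]+.150)<.035)
if m.sum(): print("cap",m.sum(),cv2.minEnclosingCircle(f(P[m])),f(P[m]).mean(0))
cv2.imwrite("pics/m3.png",np.hstack([cv2.resize(b[180:380,150:417],(400,300)),cv2.resize(a[100:260,200:413],(400,300))]))
E
```

```text
t: 8.02
eef_pos: [0.5463, -0.1494, 0.2003]
ee_rot: [-3.141, -0.0, 2.228]
force: [0.1, -0.1, -0.6]
width: 0.0869
gripper_force: 0.0
t 8.025 row [-0.3 -0.6 61.3] [-0.001 -0.     0.002] q [ 0.08  0.2  -0.27  0.   -1.1  -2.56]
grip 223 ((0.5175109505653381, 0.0017586015164852142), (0.015057691372931004, 0.05137896165251732), 38.62775802612305)
cap 310 ((0.5446425676345825, -0.14894723892211914), 0.02709992788732052) [ 0.54361445 -0.14541034]
```

View pics/m3.png

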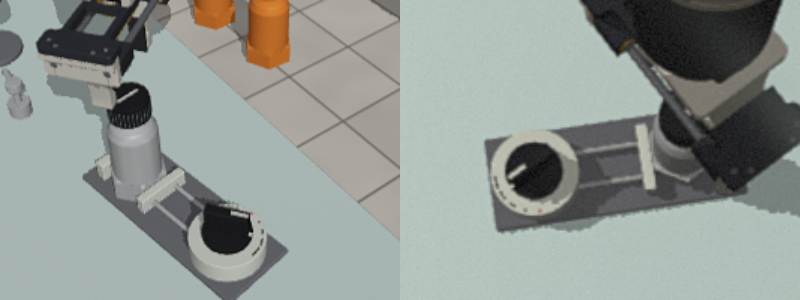

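The top crop shows the dial at 3, and the fingers straddle the cap. I'll descend and close, gently at first and then firmly.

```bash
python3 -m jog '[[[0,0,30,0,0,0,87],[0,0,50,0,0,0,87],[0,0,61,0,0,0,87],[0,0,61,0,0,0,87],[0,0,61,0,0,0,60],[0,0,61,0,0,0,40],[0,0,61,0,0,0,40],[0,0,61,0,0,0,40],[0,0,61,0,0,0,40],[0,0,61,0,0,0,40]]]' 15
```

```text
t: 9.38
eef_pos: [0.5467, -0.1501, 0.1397]
ee_rot: [3.141, 0.0, 2.227]
force: [0.9, 0.8, 1.9]
width: 0.051
gripper_force: 15.0
```

```bash
python3 -m jog '[[[0,0,0,0,0,0,35],[0,0,0,0,0,0,35],[0,0,0,0,0,0,35]]]' 55
```

```text
t: 9.75
eef_pos: [0.5467, -0.1501, 0.1397]
ee_rot: [3.141, 0.0, 2.227]
force: [-0.6, 1.4, 2.7]
width: 0.0508
gripper_force: 55.0
```

```bash
python3 -m jog '[[[0,0,0,0,0,-0.08,35],[0,0,0,0,0,-0.16,35],[0,0,0,0,0,-0.24,35],[0,0,0,0,0,-0.32,35],[0,0,0,0,0,-0.4,35],[0,0,0,0,0,-0.48,35],[0,0,0,0,0,-0.56,35],[0,0,0,0,0,-0.64,35],[0,0,0,0,0,-0.72,35],[0,0,0,0,0,-0.8,35],[0,0,0,0,0,-0.88,35],[0,0,0,0,0,-0.96,35],[0,0,0,0,0,-1.04,35],[0,0,0,0,0,-1.1,35],[0,0,0,0,0,-1.16,35],[0,0,0,0,0,-1.2,35],[0,0,0,0,0,-1.2,35],[0,0,0,0,0,-1.2,35]]]' 55
python3 - <<'E'
from h import *
s=arm.get_state(); print(s['moment'].round(2),s['q'].round(2))
a,D=grab_frame("top"); b,D=grab_frame("scene")
cv2.imwrite("pics/m4.png",np.hstack([cv2.resize(b[180:380,150:417],(400,300)),cv2.resize(a[100:260,200:413],(400,300))]))
E
```

```text
t: 12.0
eef_pos: [0.5476, -0.1507, 0.1414]
ee_rot: [-3.14, 0.002, -2.855]
force: [-1.4, 0.1, 12.3]
width: 0.0507
gripper_force: 55.0
[ 0.23  0.51 -0.03] [ 0.08  0.25 -0.35  0.   -0.97 -1.36]
```

View pics/m4.png

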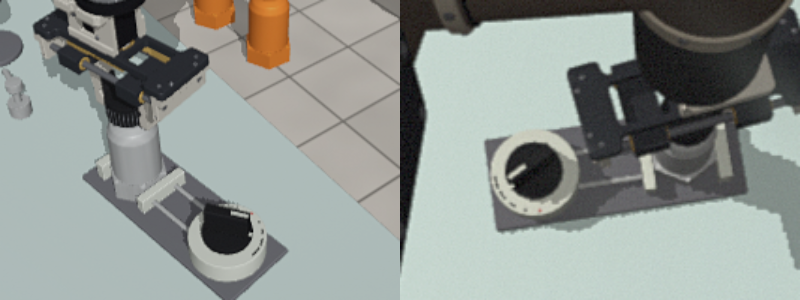

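The moment has dropped to zero and the spring is pushing the cap up (+1.7 mm, 12 N). The dispenser is still square, so the threads are free and I'll lift.

```bash
python3 -m jog '[[[0,0,-3,0,0,0,35],[0,0,-6,0,0,0,35],[0,0,-10,0,0,0,35],[0,0,-15,0,0,0,35],[0,0,-20,0,0,0,35],[0,0,-25,0,0,0,35],[0,0,-30,0,0,0,35],[0,0,-35,0,0,0,35],[0,0,-35,0,0,0,35],[0,0,-35,0,0,0,35],[0,0,-35,0,0,0,35],[0,0,-35,0,0,0,35]]]' 55
python3 - <<'E'
from h import *
print(arm.get_state()['moment'].round(2))
a,D=grab_frame("top"); b,D=grab_frame("scene")
cv2.imwrite("pics/m5.png",np.hstack([cv2.resize(b[180:380,150:417],(400,300)),cv2.resize(a[100:260,200:413],(400,300))]))
E
```

```text
t: 13.6
eef_pos: [0.5464, -0.1502, 0.1744]
ee_rot: [3.142, -0.0, -2.856]
force: [-0.2, 0.2, -1.3]
width: 0.0504
gripper_force: 55.0
[ 0.02 -0.02 -0.05]
```

View pics/m5.png

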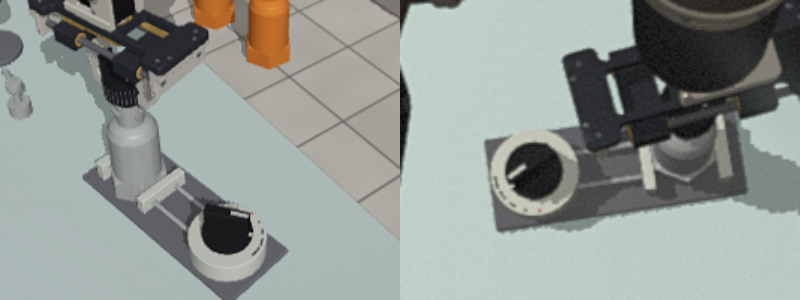

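The cap hangs level above the exposed neck, the dispenser is still braced, and the force is near zero. I'll hand the job in.

```bash
python3 -c "
from station import arm
print(arm.job_done())"
```

```text
the job is handed in; nothing more can be done
None
```

I turned the dial to 3, unscrewed the cap and handed the job in holding it level about 35 mm above its screwed-on height, with the dispenser still braced; one stray jog at the dial did no harm I could see, and no verdict came back.

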